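# Switch the vial sorter over and run the waiting vials

## Robot

A 6-joint arm with a two-finger parallel gripper is mounted at the origin on the work surface. World frame = base frame: x ahead of the robot, y to its left, z up, the work surface at z = 0. Lengths are in m, angles in degrees, forces in N, time in s.
With the tool pointing down it reaches from about 0.4 to 0.825 m from the base axis. Payload 7 kg.
Tool frame: the origin (TCP) lies midway between the tips of the shut fingers; the grasp point (between the pads) lies 19 mm behind it; z points along the fingers, y is the direction in which the jaws open and shut (so a half turn about z gives the same grasp; the last joint's range is limited). The gripper opens to 88 mm and grips with 3 to 60 N. Pads are 19 mm wide; open, the fingers measure 130 mm over their backs; the gripper's body (78 mm by 193 mm) begins 47 mm behind the grasp point.
Start: joints at [91.106, 20.546, 0.682, 0, -70.136, -16.507], TCP at [0.179, 0.651, 0.227] pointing down, gripper open.
Joint ranges: [-176.03, 176.03], [-82.01, 121.73], [-58.28, 71.71], [-173.87, 95.51], [-174.79, -0.11], [-173.66, 173.66]. Speed limits (degrees/s): [136.94, 136.94, 172.46, 180, 180, 180].

## Interface

Orientations are given as [roll, pitch, yaw] about the fixed x, y, z axes, in that order (R = Rz(yaw) Ry(pitch) Rx(roll)).
In Python, from plant import ctrl gives the robot as it stands. The module is installed in compiled form; this text tells all that it offers.
- The arm moves only by the tool arm_command, never from a script. Its argument "targets" is a list that holds one entry, the list of rows, each a list of 7 numbers: the turn, a rotation vector about the world's x, y, z in rad, then the shift along the world's x, y, z in cm, then the opening, from 0 (shut) to 1 (fully open). A call has 1 to 8 rows; each row is the pose to reach, as a shift and turn from the pose commanded when the call began; what a row does not reach only later rows make up. A row lasts 1/12 s, in which the tool goes at most 41.7 mm and 7.16 degrees, less where a joint would pass 70% of its speed; a pose out of reach is approached as far as the arm can. A call with a gripper value outside its range is refused whole. The fingers move at their own pace and stop on an object; the grip force is fixed at half the most. Time passes only in rows, so rows that repeat a pose let the fingers close. It gives the time, the measured TCP pose, the force and the opening at its end, in the units of the state.
- ctrl.get_obs(): the state, without advancing time (a new reading comes with each control period).
- ctrl.snapshot(name): name is "scene" or "top" or "wrist"; returns the picture (480x640x3 uint8, blue, green, red); there is no depth.
- ctrl.camera_model(name): a dict with "K" (3x3 intrinsics, pixels), "xyz" and "rotation" of the camera in the world. Camera axes: x right, y up, looking along -z (the intrinsics and any distortion apply to the point x, -y, -z); pixel columns grow to the right and rows downward; lengths in m; the calibration is good to about 2 mm. A picture is of the moment at which its call begins: read the wrist's pose just before it. camera_model takes no time and is no camera call; for the wrist camera it gives the pose at the moment of the call.
- ctrl.close_job(): hands the job in, once; it reports no verdict.
The state is a dict: "clock": time; "joint_pos": joint angles; "qvel": joint speeds; "tau": joint torques, N m; "tool_pos": TCP position; "orientation": TCP orientation; "force": force on the tool from outside, world axes, zero at the start; "moment": the same for the moment, N m; "opening": finger opening in m.
Only numpy, scipy, OpenCV 4.12 (cv2) and the standard library are available. Lean on these libraries where they do the work, as an engineer would, in place of code of your own. Each camera call takes 0.05 s, during which the arm holds its last target. There are 200 camera calls.

## Task

The vial sorter on the biology bench is set to the wrong tray for this batch. Rock its yellow seesaw gate over to the other side by pushing down the raised end of the black crossbar on the robot's side of the sorter until it rests on its stop, then press the orange key fully down and keep it down until all three waiting vials have rolled through the gate into the tray on that other side. Do not touch the vials themselves, let the key come up again, leave the gate over on that side, and do not disturb the other things on the table.

Things in the scene. Friction and masses are not known exactly. Their poses are not given: they have to be found in the camera images.
- sorter: Vial sorter fixed to the table, 0.5 m long: white base (x -103 to +45, y -128 to +178, top 14 mm), clear side panels and posts (174 mm high, within 38 mm of x = 0), feed lane, rocker gate, two exit chutes. Position and heading vary. Origin on the table under the middle of the gate; x away from the robot (crossbar and key are on the -x side), y left along the chutes, z up.
- lane_mouth (a point): Lower end of the aluminium feed lane's floor, where vials drop through the throat onto the gate: sorter y = +13 mm, 125 mm high. From here the lane rises straight to the left (+y) over the left chute to y = +250 mm, 162 mm high; 46 mm wide inside, rails within 27 mm of x = 0, 20 mm above its floor.
- gate (a joint): Angle of the yellow rocker gate about its shaft (along the sorter's x, 75 mm up, at y = 0), rad, from -0.33 to +0.33, firm stops at both ends. Positive: left (+y) end down, feeds the left tray; negative: right end down, feeds the right tray. Top-heavy: it falls onto the nearer stop and stays. Starts lying on one stop, either one. Less than 1 N down on the raised end of the crossbar tips it.
- handle_left (a point): Top face of the black crossbar, 20 mm in from its left end. The bar (170 x 18 mm, 10 thick, yellow bands, dark pads) sits on the gate's shaft in front of the sorter at x = -90 mm, its top 47 mm above the shaft axis, and rocks with the gate. In the sorter frame this point is at y = +46 mm, 141 mm high with this end raised; y = +77 mm, 98 mm high with it down on its stop.
- handle_right (a point): The same point at the right end of the crossbar (mirror image: y = -46 mm, 141 mm high when raised; y = -77 mm, 98 mm high when down). Either end can be pushed straight down where it stands raised: 46 mm from the middle the bar's top ends up 109 mm high.
- key (a joint): How far the orange release key is pressed, m: 0 up, 0.020 fully down. Spring return: 2 N to start, 4 N at the bottom. It drops the steel stop blade that holds the vials in the lane (at y = +150 mm): up to about 16 mm they are held, fully down they roll past. Springs up when let go.
- key_top (a point): Middle of the top of the orange round key cap (27 mm across, 14 mm high) on a grey guide post on the robot's side of the lane, in the sorter frame at x = -74 mm, y = +150 mm, 173 mm above the table when up. Origin: that point.
- vial1: Amber glass specimen vial with black cap and white label, 22 mm across, 44 mm long, about 24 g, lying across the lane against the stop blade. Origin at its centre; x along its axis.
- vial2: The same, second in the row.
- vial3: The same, third and last in the row.
- tray_left_in (a point): Middle of the inner floor of the blue catch tray at the left (+y) chute, 4 mm above the table, in the sorter frame at y = +185 mm. Inside 60 mm (x) by 100 mm (y), walls 46 mm high (25 mm at the chute). Axes as the sorter's.
- tray_right_in (a point): Middle of the inner floor of the white catch tray at the right (-y) chute, at y = -185 mm; otherwise the same.
- spare_vial: Bystander: one more amber vial, white cap, standing on the table, 22 mm across, 44 mm high. Origin at its foot.
- stain_bottle: Bystander: small amber bottle with red cap, 34 mm across, 66 mm high. Origin at its foot.
- petri_dish: Bystander: clear Petri dish with green medium, 57 mm across, 14 mm high, behind the sorter. Origin at its foot.
- beaker: Bystander: glass beaker, 68 mm across, 75 mm high, behind the sorter. Origin at its foot.
- crucible: Bystander: white porcelain bowl, 60 mm across, 35 mm high. Origin at its foot.
- slide_box: Bystander: wooden slide box, 95 x 85 x 32 mm. Origin at its underside.
- forceps: Bystander: steel forceps lying flat, 125 mm long. Origin under their middle.

How it is judged:
By the outcome, as a careful person would: the job done as asked, in the order asked, and still so for the second after the job is handed in, with the robot touching nothing.
It also fails if it takes over 38 s, if anything falls off the work surface, if the arm or the gripper's body presses on something with over 40 N, if the wrist force passes 120 N, or if a joint passes its speed limit or range.

## Working session

There is one attempt and no reset: what is moved stays moved. The work goes in short steps, Python scripts to look and compute and a tool call to move; the robot and the scene stay as the last step left them, time stands still between calls to the robot, and variables do not carry over. Pictures are saved under pics/ and viewed, about 8 in all and at most 12, crops included, and the job is handed in when it is done.

Besides the shell and the picture viewer there is one more tool, called as a command line: name --argument value ..., lists and objects as JSON in quotes. arm_command: Moves the arm, as the interface text tells. Its arguments: {"type":"object","properties":{"targets":{"type":"array","items":{"type":"array","items":{"type":"array","items":{"type":"number"}}}}},"required":["targets"]}

```bash
mkdir -p pics
python3 - <<'E'
from plant import ctrl
import cv2,json
o=ctrl.get_obs();print(o)
for n in("scene","top"):
    cv2.imwrite(f"pics/{n}1.png",ctrl.snapshot(n));m=ctrl.camera_model(n);print(n,m)
E
```

```text
{'clock': 0.0, 'joint_pos': array([ 9.11061451e+01,  2.05921448e+01,  6.35342252e-01, -1.86487931e-02,
       -7.01344041e+01, -1.65079267e+01]), 'qvel': array([-0.02868   , -0.04473268,  0.06726789,  0.01680154, -0.08679063,
       -0.01850585]), 'tau': array([-1.44678230e-03, -5.82709587e+01,  2.93058479e+01,  6.99771255e+00,
        6.98751857e-03, -1.54856684e-04]), 'tool_pos': array([0.17916366, 0.65030844, 0.2256312 ]), 'orientation': array([ 1.79907571e+02, -9.11002756e-03, -1.54081254e+01]), 'force': array([ 0.45041275,  1.1796024 , -0.16937913]), 'moment': array([-0.02304525,  0.01278698, -0.02421487]), 'opening': 0.08735587489908749}
scene {'K': array([[434.77187312,   0.        , 323.91104481],
       [  0.        , 434.77187312, 238.41411332],
       [  0.        ,   0.        ,   1.        ]]), 'xyz': array([ 1.62963949, -0.45402125,  0.91691505]), 'rotation': array([55.81411707,  0.23504582, 67.09081917])}
top {'K': array([[613.3014698 ,   0.        , 328.01321386],
       [  0.        , 613.3014698 , 240.16688442],
       [  0.        ,   0.        ,   1.        ]]), 'xyz': array([0.39257915, 0.02990456, 1.74445058]), 'rotation': array([  5.44385193,  -0.34819053, -91.11366401])}
```

View pics/scene1.png

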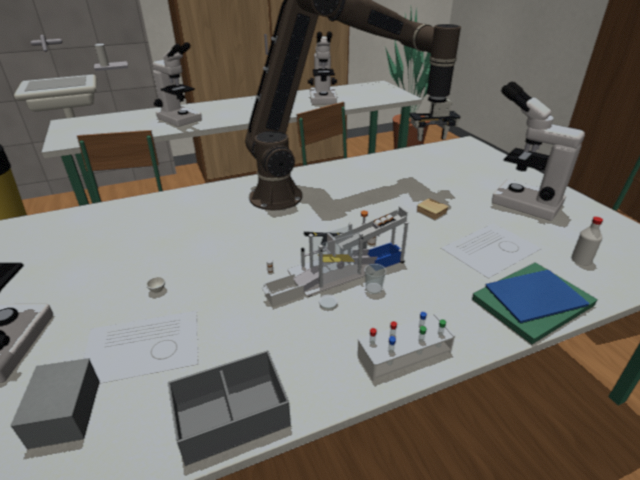

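View pics/top1.png

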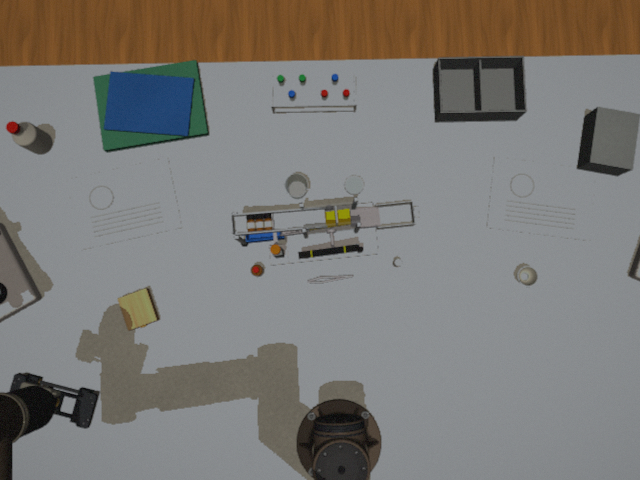

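Run:
```python
import cv2
t=cv2.imread("pics/top1.png")[165:295,225:425];s=cv2.imread("pics/scene1.png")[195:315,250:420]
t=cv2.resize(t,None,fx=4,fy=4,interpolation=cv2.INTER_CUBIC);cv2.imwrite("pics/t2.png",t)
cv2.imwrite("pics/s2.png",cv2.resize(s,None,fx=4.5,fy=4.5,interpolation=cv2.INTER_CUBIC))
```

```text
(no output)
```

View pics/t2.png

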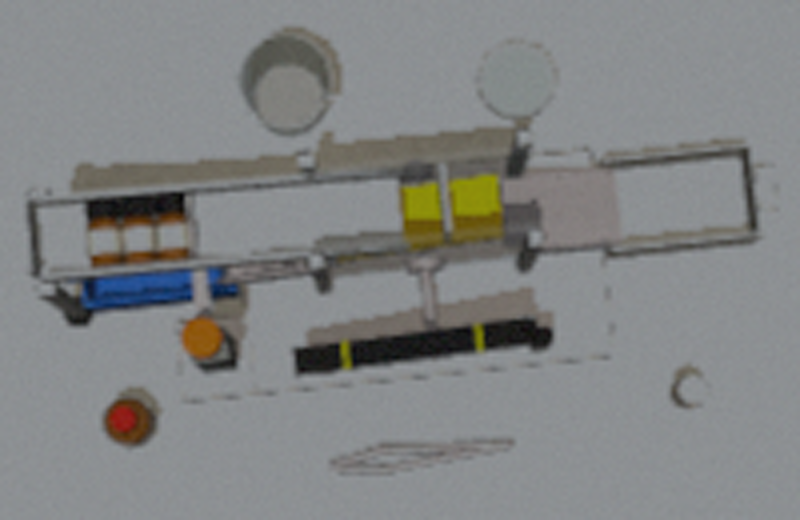

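View pics/s2.png

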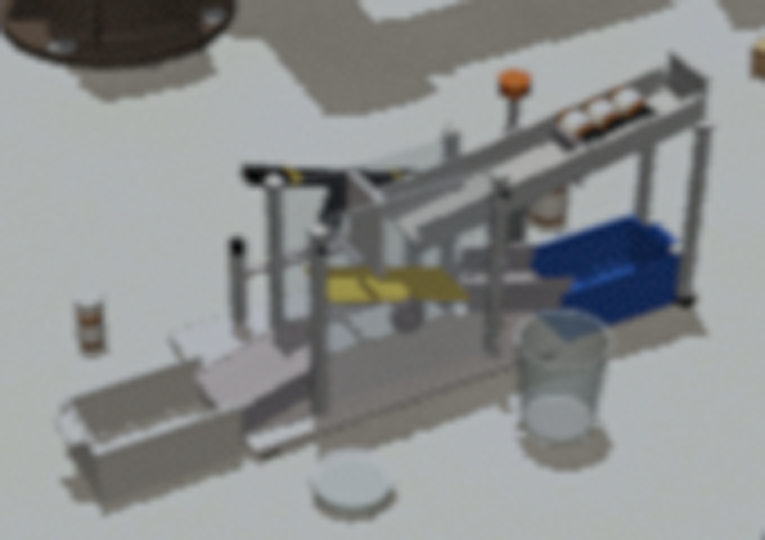

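```bash
cat > h.py <<'E'
import numpy as np
from scipy.spatial.transform import Rotation as R
def proj(m,P):
    Rm=R.from_euler('xyz',m['rotation'],degrees=True).as_matrix()
    c=(np.atleast_2d(P)-m['xyz'])@Rm
    q=np.c_[c[:,0],-c[:,1],-c[:,2]]@m['K'].T
    return q[:,:2]/q[:,2:]
def world(p,S):
    x,y,a=p;c,s=np.cos(a),np.sin(a);S=np.atleast_2d(S)/1000
    return np.c_[x+c*S[:,0]-s*S[:,1],y+s*S[:,0]+c*S[:,1],S[:,2]]
E
python3 - <<'E'
from h import *
from plant import ctrl
from scipy.optimize import least_squares
T=ctrl.camera_model("top");C=ctrl.camera_model("scene")
S=np.array([[-74,150,173],[-90,95.6,92],[-90,-65,147],[-103,178,14],[-103,-128,14],[27,250,182],[-27,250,182]])
px=np.array([[203,336],[296,359],[536,331],[185,402],[608,357],[32,200],[38,277]])/4+[225,165]
S2=np.array([[-74,150,173],[-90,-65,147]]);p2=np.array([[514,74],[245,170]])/4.5+[250,195]
f=lambda p:np.r_[proj(T,world(p,S))-px,proj(C,world(p,S2))-p2]
r=least_squares(lambda p:f(p).ravel(),[.55,.03,.1],loss='soft_l1');print(r.x,np.degrees(r.x[2]));print(f(r.x).round(1))
for n,q in dict(key=[-74,150,173],hr=[-90,-46,141],hrdown=[-90,-46,109]).items():print(n,world(r.x,q).round(4))
# bottle etc
E
```

```text
[0.60790614 0.00978282 0.08434292] 4.832493370229955
[[-0.3  0.1]
 [-0.6  0.6]
 [-0.3 -0.2]
 [-0.3 -0.6]
 [ 1.7 -0.5]
 [-0.4 -1.2]
 [-0.   0.4]
 [-1.3 -0.3]
 [-1.2 -0.8]]
key [[0.5215 0.153  0.173 ]]
hr [[ 0.5221 -0.0436  0.141 ]]
hrdown [[ 0.5221 -0.0436  0.109 ]]
```

arm_command --targets '[[[0,0,0.1,1.75,-3.5,0,0],[0,0,0.2,3.5,-7,0,0],[0,0,0.3,5.25,-10.5,0,0],[0,0,0.353,7,-14,0,0],[0,0,0.353,8.75,-17.5,0,0],[0,0,0.353,10.5,-21,0,0],[0,0,0.353,12.25,-24.5,0,0],[0,0,0.353,14,-28,0,0]]]'

```text
clock: 0.77
tool_pos: [0.3196, 0.3687, 0.2264]
orientation: [180.0, 0.0, 4.8]
force: [1.9, 1.1, 0.0]
opening: 0.04
```

arm_command --targets '[[[0,0,0,1.75,-3.5,0,0],[0,0,0,3.5,-7,0,0],[0,0,0,5.25,-10.5,0,0],[0,0,0,7,-14,0,0],[0,0,0,8.75,-17.5,0,0],[0,0,0,10.5,-21,0,0],[0,0,0,12.25,-24.5,0,0],[0,0,0,14,-28,0,0]]]'

```text
clock: 1.43
tool_pos: [0.4595, 0.0888, 0.2267]
orientation: [-180.0, -0.0, 4.8]
force: [0.7, 0.5, -0.0]
opening: 0.0009
```

arm_command --targets '[[[0,0,0,1.5,-3.3,0,0],[0,0,0,3,-6.6,0,0],[0,0,0,4.6,-9.9,0,0],[0,0,0,6.25,-13.25,0,0],[0,0,0,6.25,-13.25,0,0],[0,0,0,6.25,-13.25,0,0]]]'

```text
clock: 1.93
tool_pos: [0.5218, -0.0437, 0.2257]
orientation: [180.0, 0.1, 4.6]
force: [-0.8, 0.0, -0.7]
opening: 0.0007
```

Run:
```python
from h import *
from plant import ctrl
import cv2
print(ctrl.get_obs()['tool_pos'])
m=ctrl.camera_model("wrist");im=ctrl.snapshot("wrist")
p=[.6079,.0098,.0843]
for q in ([-90,-46,141],[-90,-65,147],[-90,95.6,92],[-74,150,173]):
    u=proj(m,world(p,q))[0];print(q,u.round())
    cv2.drawMarker(im,tuple(int(v) for v in u),(255,0,255),0,14,1)
cv2.imwrite("pics/w1.png",im)
```

```text
[ 0.52178853 -0.04372247  0.22571339]
[-90, -46, 141] [318. 244.]
[-90, -65, 147] [348. 247.]
[-90, 95.6, 92] [137. 225.]
[-74, 150, 173] [-26. 237.]
```

View pics/w1.png

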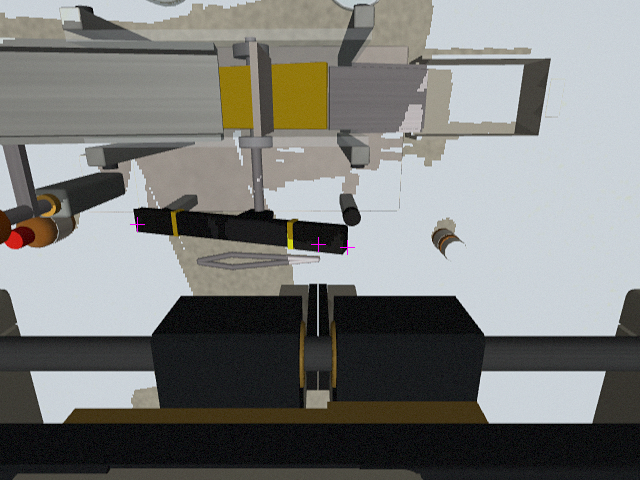

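arm_command --targets '[[[0,0,0,0.3,0,-2.5,0],[0,0,0,0.3,0,-5,0],[0,0,0,0.3,0,-7,0],[0,0,0,0.3,0,-8,0],[0,0,0,0.3,0,-9,0],[0,0,0,0.3,0,-9.8,0],[0,0,0,0.3,0,-10.4,0],[0,0,0,0.3,0,-10.8,0]]]'

```text
clock: 2.65
tool_pos: [0.525, -0.0415, 0.1185]
orientation: [-180.0, -0.0, 4.9]
force: [0.9, -0.5, -0.6]
opening: 0.0003
```

arm_command --targets '[[[0,0,0,0,0,-0.2,0],[0,0,0,0,0,-0.4,0],[0,0,0,0,0,-0.5,0]]]'

```text
clock: 2.9
tool_pos: [0.525, -0.0417, 0.1137]
orientation: [-180.0, -0.0, 4.8]
force: [0.4, -0.2, 0.6]
opening: 0.0002
```

arm_command --targets '[[[0,0,0,0,0,-0.2,0],[0,0,0,0,0,-0.4,0],[0,0,0,0,0,-0.4,0]]]'

```text
clock: 3.15
tool_pos: [0.5254, -0.0418, 0.1123]
orientation: [180.0, -0.1, 4.9]
force: [-8.4, 2.1, 22.7]
opening: 0.0005
```

Run:
```python
from h import *
from plant import ctrl
import cv2
o=ctrl.get_obs();print(o['tool_pos'],o['force'])
cv2.imwrite("pics/w2.png",ctrl.snapshot("wrist"))
```

```text
[ 0.52536744 -0.04177224  0.11230274] [-8.40325653  2.14030053 22.72847757]
```

View pics/w2.png

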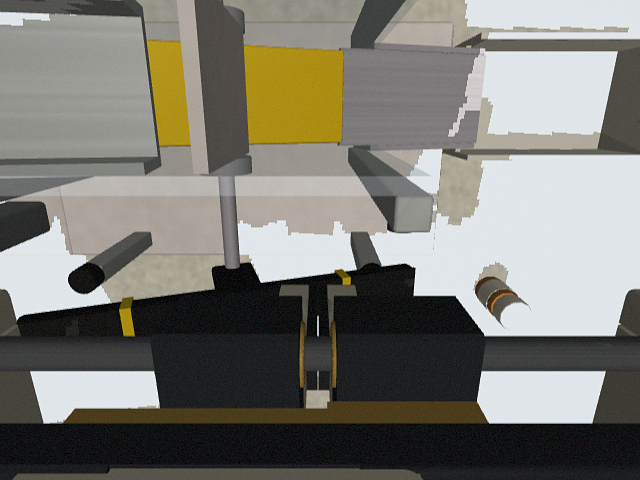

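arm_command --targets '[[[0,0,0,0,0,2.5,0],[0,0,0,0,0,6,0],[0,0,0,0,0,9.5,0],[0,0,0,0,2,11.8,0],[0,0,0,0,5.5,11.8,0],[0,0,0,0,9,11.8,0],[0,0,0,0,11,11.8,0],[0,0,0,0,11,11.8,0]]]'

```text
clock: 3.87
tool_pos: [0.5251, 0.0713, 0.2281]
orientation: [-179.9, -0.1, 5.0]
force: [-0.0, -1.0, -0.8]
opening: -0.0
```

Run:
```python
from h import *
from plant import ctrl
import cv2
o=ctrl.get_obs();print(o['tool_pos'],o['force'])
m=ctrl.camera_model("wrist");im=ctrl.snapshot("wrist")
p=[.6079,.0098,.0843]
for q in ([-74,150,173],[-90,-95.6,92],[-90,65,147]):
    u=proj(m,world(p,q))[0];print(q,u.round())
    cv2.drawMarker(im,tuple(int(v) for v in u),(255,0,255),0,14,1)
cv2.imwrite("pics/w3.png",im)
```

```text
[0.5251043  0.07132709 0.22805084] [-0.02568854 -0.95809618 -0.82423409]
[-74, 150, 173] [179. 255.]
[-90, -95.6, 92] [523. 240.]
[-90, 65, 147] [323. 265.]
```

View pics/w3.png

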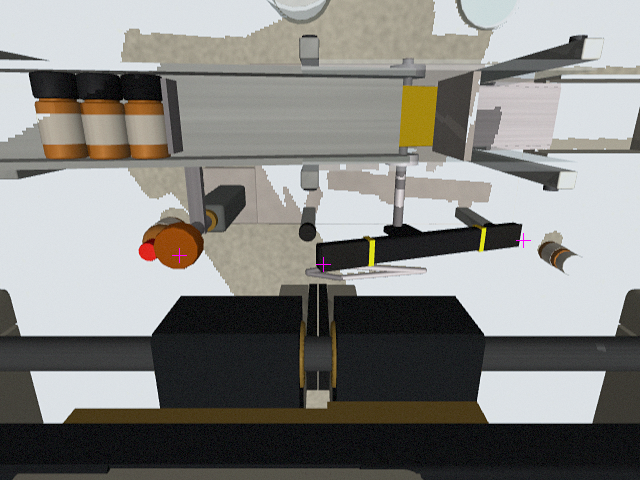

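arm_command --targets '[[[0,0,0,0,3,0,0],[0,0,0,0.05,6,0,0],[0,0,0,0.05,8.2,-1,0],[0,0,0,0.05,8.2,-3,0],[0,0,0,0.05,8.2,-4.5,0],[0,0,0,0.05,8.2,-5.5,0],[0,0,0,0.05,8.2,-6.5,0],[0,0,0,0.05,8.2,-7.2,0]]]'

```text
clock: 4.58
tool_pos: [0.5252, 0.1496, 0.155]
orientation: [180.0, 0.0, 4.8]
force: [-3.7, -0.5, 3.1]
opening: -0.0001
```

arm_command --targets '[[[0,0,0,0,0,-0.2,0],[0,0,0,0,0,-0.4,0],[0,0,0,0,0,-0.5,0],[0,0,0,0,0,-0.5,0]]]'

```text
clock: 4.92
tool_pos: [0.5253, 0.1496, 0.1528]
orientation: [180.0, -0.0, 4.8]
force: [-9.1, -1.1, 14.8]
opening: 0.0003
```

arm_command --targets '[[[0,0,0,0,0,0,0],[0,0,0,0,0,0,0],[0,0,0,0,0,0,0],[0,0,0,0,0,0,0],[0,0,0,0,0,0,0],[0,0,0,0,0,0,0],[0,0,0,0,0,0,0],[0,0,0,0,0,0,0]]]'

```text
clock: 5.58
tool_pos: [0.5253, 0.1496, 0.1528]
orientation: [180.0, -0.1, 4.8]
force: [-8.2, -1.8, 14.2]
opening: 0.0002
```

arm_command --targets '[[[0,0,0,0,0,0,0],[0,0,0,0,0,0,0],[0,0,0,0,0,0,0],[0,0,0,0,0,0,0],[0,0,0,0,0,0,0],[0,0,0,0,0,0,0],[0,0,0,0,0,0,0],[0,0,0,0,0,0,0]]]'

```text
clock: 6.25
tool_pos: [0.5253, 0.1496, 0.1528]
orientation: [180.0, -0.1, 4.8]
force: [-8.9, -2.0, 14.5]
opening: 0.0006
```

arm_command --targets '[[[0,0,0,0,0,0,0],[0,0,0,0,0,0,0],[0,0,0,0,0,0,0],[0,0,0,0,0,0,0],[0,0,0,0,0,0,0],[0,0,0,0,0,0,0],[0,0,0,0,0,0,0],[0,0,0,0,0,0,0]]]'

```text
clock: 6.92
tool_pos: [0.5253, 0.1497, 0.1528]
orientation: [180.0, -0.1, 4.8]
force: [-7.8, -0.5, 15.1]
opening: 0.0007
```

arm_command --targets '[[[0,0,0,0,0,0,0],[0,0,0,0,0,0,0],[0,0,0,0,0,0,0],[0,0,0,0,0,0,0],[0,0,0,0,0,0,0],[0,0,0,0,0,0,0],[0,0,0,0,0,0,0],[0,0,0,0,0,0,0]]]'

```text
clock: 7.58
tool_pos: [0.5253, 0.1496, 0.1528]
orientation: [180.0, -0.1, 4.8]
force: [-7.7, -2.0, 15.4]
opening: 0.0001
```

Run:
```python
from plant import ctrl
import cv2,numpy as np
o=ctrl.get_obs();print(o['tool_pos'],o['force'])
w=ctrl.snapshot("wrist");s=ctrl.snapshot("scene")[190:320,250:430]
a=cv2.resize(w,(400,300));b=cv2.resize(s,(400,289),interpolation=cv2.INTER_CUBIC)
b=cv2.copyMakeBorder(b,0,11,0,0,0)
cv2.imwrite("pics/c4.png",cv2.resize(np.hstack([a,b]),None,fx=1,fy=1))
```

```text
[0.52529791 0.14964663 0.15278081] [-7.74663986 -1.95184273 15.42202526]
```

View pics/c4.png

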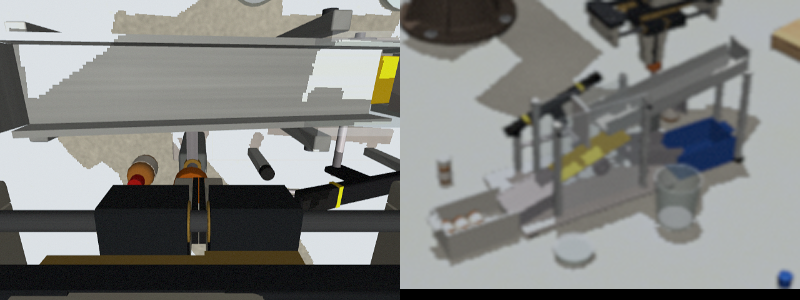

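The lane is empty and the vials are lying in the right tray. I'll release the key and back off.

arm_command --targets '[[[0,0,0,0,0,1,0],[0,0,0,0,0,2.5,0],[0,0,0,0,0,5,0],[0,0,0,0,0,8,0],[0,0,0,-3,0,11,0],[0,0,0,-6,0,12,0],[0,0,0,-8,0,12,0],[0,0,0,-8,0,12,0]]]'

```text
clock: 8.35
tool_pos: [0.4432, 0.15, 0.273]
orientation: [-179.8, -0.2, 4.8]
force: [0.1, -0.7, -1.0]
opening: 0.0004
```

Run:
```python
from plant import ctrl
import cv2,numpy as np
o=ctrl.get_obs();print(o['tool_pos'],o['force'])
t=ctrl.snapshot("top")[165:295,225:425];s=ctrl.snapshot("scene")[190:320,250:430]
a=cv2.resize(t,(400,260),interpolation=cv2.INTER_CUBIC);b=cv2.resize(s,(400,260),interpolation=cv2.INTER_CUBIC)
w=ctrl.snapshot("wrist");w=cv2.resize(w,(400,300))
z=cv2.resize(t[20:80,140:200],(300,300),interpolation=cv2.INTER_CUBIC);z=cv2.copyMakeBorder(z,0,0,0,100,0)
cv2.imwrite("pics/c5.png",np.vstack([np.hstack([a,b]),np.hstack([w,z])]))
```

```text
[0.44320688 0.14995491 0.27299039] [ 0.0579607  -0.68091736 -0.95020222]
```

View pics/c5.png

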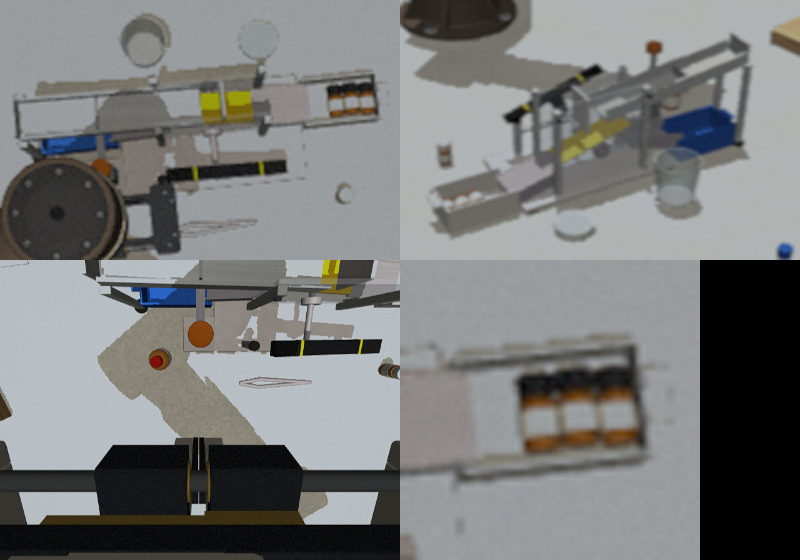

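All three vials are in the right tray. The key is up, the gate lies right end down, and the bottle, forceps, spare vial, beaker and dish are where they were.

```bash
python3 -c "
from plant import ctrl
print(ctrl.close_job())"
```

```text
the job is handed in; nothing more can be done
None
```

The job is done and handed in at about 8.5 s on the robot's clock. The gate started with its left end down. I pushed the raised right end of the crossbar down until it met its stop firmly, at about 23 N. I then held the orange key fully down for about 3 s, at about 15 N, until the lane was empty, and let it go.

**Last checks:** The final pictures show all three vials lying in the right (white) tray. The key is up, the gate is still right end down, and the robot is clear of everything. The bottle, forceps, spare vial, beaker and Petri dish look undisturbed. I did not check the crucible and slide box closely in the last pictures, but the arm did not work near them.

**Disagreement:** The wrist camera put the crossbar and key about 5 mm further from the robot than my fit from the top and scene cameras. I aimed in between, and both presses landed properly.

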